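Reload the ski wax warmer and switch it on

TASK

Get the wax warmer ready for the next batch: take every empty pot out of it and stand it upright on the drip tray, and set every full wax pot into a well of its own size, fully home and level; set the pots down, do not drop them. Only then switch the warmer on at the two-dot setting: pull the thermostat knob up, turn it clockwise until its pointer faces the two dots, and push it all the way back in. Leave everything else on the bench where it is.

Things in the scene. Friction and masses are not known exactly. Their poses are not given: they have to be found in the camera images.
- full_wide_1_mid (a point): wide aluminium melting pot FULL of hard tan wax to 4 mm below the rim, heavy solid base, on the bench at the start: 62 mm across the straight collar, 45 mm across the foot, 70 mm high (lower 40 mm an even cone, upper 30 mm the collar, to grip), about 0.5 kg. Point: on its axis, half-way up, 35 mm over the foot; z along the axis to the rim. May be absent. Goes in either wide well
- empty_wide_1_mid (a point): wide melting pot, EMPTY (open collar 30 mm deep, bare solid base), sitting in the wide well of the same number at the start, rim 36.5 mm above the deck. Outside like the full wide pot (62 mm across the straight collar, 45 mm across the foot, 70 mm high), about 0.4 kg. Point: on its axis, half-way up, 35 mm over the foot; z to the rim. May be absent
- well_wide_1 (a point): mouth centre of a wide tapered well in the warmer's deck, 70 mm above the bench. Cone 34 mm deep, 60 to 45 mm across; wide pots centre themselves in it; fully home, a pot's half-way point is 1 to 2 mm above this point, its rim about 36.5 mm. Wells are 100 mm apart (narrow on the robot's side, wide on the far side, 2 next to the knob). x, y along the warmer's sides, z up
- full_wide_2_mid (a point): wide aluminium melting pot FULL of hard tan wax to 4 mm below the rim, heavy solid base, on the bench at the start: 62 mm across the straight collar, 45 mm across the foot, 70 mm high (lower 40 mm an even cone, upper 30 mm the collar, to grip), about 0.5 kg. Point: on its axis, half-way up, 35 mm over the foot; z along the axis to the rim. May be absent. Goes in either wide well
- empty_wide_2_mid (a point): wide melting pot, EMPTY (open collar 30 mm deep, bare solid base), sitting in the wide well of the same number at the start, rim 36.5 mm above the deck. Outside like the full wide pot (62 mm across the straight collar, 45 mm across the foot, 70 mm high), about 0.4 kg. Point: on its axis, half-way up, 35 mm over the foot; z to the rim. May be absent
- well_wide_2 (a point): mouth centre of a wide tapered well in the warmer's deck, 70 mm above the bench. Cone 34 mm deep, 60 to 45 mm across; wide pots centre themselves in it; fully home, a pot's half-way point is 1 to 2 mm above this point, its rim about 36.5 mm. Wells are 100 mm apart (narrow on the robot's side, wide on the far side, 2 next to the knob). x, y along the warmer's sides, z up
- full_narrow_1_mid (a point): narrow aluminium melting pot FULL of hard tan wax to 4 mm below the rim, heavy solid base, on the bench at the start: 54 mm across the straight collar, 40 mm across the foot, 70 mm high (lower 40 mm an even cone, upper 30 mm the collar, to grip), about 0.36 kg. Point: on its axis, half-way up, 35 mm over the foot; z along the axis to the rim. May be absent. Goes in either narrow well
- empty_narrow_1_mid (a point): narrow melting pot, EMPTY (open collar 30 mm deep, bare solid base), sitting in the narrow well of the same number at the start, rim 36.5 mm above the deck. Outside like the full narrow pot (54 mm across the straight collar, 40 mm across the foot, 70 mm high), about 0.29 kg. Point: on its axis, half-way up, 35 mm over the foot; z to the rim. May be absent
- well_narrow_1 (a point): mouth centre of a narrow tapered well in the warmer's deck, 70 mm above the bench. Cone 34 mm deep, 52 to 40 mm across; narrow pots centre themselves in it; fully home, a pot's half-way point is 1 to 2 mm above this point, its rim about 36.5 mm. Wells are 100 mm apart (narrow on the robot's side, wide on the far side, 2 next to the knob). x, y along the warmer's sides, z up
- full_narrow_2_mid (a point): narrow aluminium melting pot FULL of hard tan wax to 4 mm below the rim, heavy solid base, on the bench at the start: 54 mm across the straight collar, 40 mm across the foot, 70 mm high (lower 40 mm an even cone, upper 30 mm the collar, to grip), about 0.36 kg. Point: on its axis, half-way up, 35 mm over the foot; z along the axis to the rim. May be absent. Goes in either narrow well
- empty_narrow_2_mid (a point): narrow melting pot, EMPTY (open collar 30 mm deep, bare solid base), sitting in the narrow well of the same number at the start, rim 36.5 mm above the deck. Outside like the full narrow pot (54 mm across the straight collar, 40 mm across the foot, 70 mm high), about 0.29 kg. Point: on its axis, half-way up, 35 mm over the foot; z to the rim. May be absent
- well_narrow_2 (a point): mouth centre of a narrow tapered well in the warmer's deck, 70 mm above the bench. Cone 34 mm deep, 52 to 40 mm across; narrow pots centre themselves in it; fully home, a pot's half-way point is 1 to 2 mm above this point, its rim about 36.5 mm. Wells are 100 mm apart (narrow on the robot's side, wide on the far side, 2 next to the knob). x, y along the warmer's sides, z up
- tray_floor (a point): shallow steel drip tray, fixed, on the robot's right, for the empty pots: 220 mm long (its x) by 120 mm (its y), rim 16 mm high, walls 3 mm. Point: centre of its inner floor, 3 mm above the bench; z up. Two pots stand side by side along x, e.g. 55 mm either side of this point
- thermostat_grip (a point): thermostat knob on the warmer's panel, axis upright: an upright grip bar 44 mm long (this frame's x), 14 mm thick (y), 30 mm high, on a black skirt 46 mm across, 6 mm thick. Point: on the axis, in the bar, 10 mm below its top, 20 mm above the skirt's top, 35 mm above the deck when in; moves and turns with the knob. A white pointer line on the bar's top points along -x
- dial (a point): knob axis at the deck (fixed to the warmer, 98 mm from the line between wells 2, away from wells 1). White marks 35 mm round it on the black panel, clockwise from above: a bar = off, on the robot's side (this frame's -x), then one dot, two dots, three dots, each 40 degrees (0.698 rad) on
- thermostat_pull (a joint): how far the knob is pulled up, m: 0 fully in, 0.012 fully out. Moving it takes about 3 N; it stays where left. While in, a pin between teeth locks the rotation; from about 0.007 out it is free to turn. Pushed in within 0.2 rad of a mark, it centres itself on the mark
- thermostat_turn (a joint): angle of the knob, rad, growing clockwise seen from above: 0 off, 0.698 one dot, 1.396 two dots, 2.094 three dots. When out, it turns with about 0.03 N m and stays where it is left
- wax_block_mid (a point): bystander: yellow wax block, 90 x 50 x 28 mm, among the pots; its centre
- mug_mid (a point): bystander: white mug, 76 mm across, 85 mm high, handle to its +y; its centre
- scraper_mid (a point): bystander: blue plastic scraper lying flat among the pots, 55 x 100 x 5 mm; its centre
- steel_brush_mid (a point): bystander: steel brush lying on its bristles, 52 x 130 x 34 mm; its centre
Not all that is in view belongs to the job. What is shaped like the part that bears full_wide_2_mid but purple is not meant.

How it is judged (in metres and radians):
On the way, in this order (a step that is already met when the one before it is completed fails the run):
1. every empty pot upright on the drip tray, every full pot seated in a well of its size, the knob still in and off (((horizontal distance between full_wide_1_mid and well_wide_1 below 0.004 m and z of full_wide_1_mid in the frame of well_wide_1 between -0.002 and 0.0045 m) or (horizontal distance between full_wide_1_mid and well_wide_2 below 0.004 m and z of full_wide_1_mid in the frame of well_wide_2 between -0.002 and 0.0045 m)) and angle between each of full_wide_1_mid, full_wide_2_mid, full_narrow_1_mid, full_narrow_2_mid's own z axis and vertical below 0.06 rad and x of empty_wide_1_mid in the frame of tray_floor between -0.1 and 0.1 m and y of empty_wide_1_mid in the frame of tray_floor between -0.055 and 0.055 m and z of empty_wide_1_mid in the frame of tray_floor between 0.03 and 0.041 m and angle between each of empty_wide_1_mid, empty_wide_2_mid, empty_narrow_1_mid, empty_narrow_2_mid's own z axis and vertical below 0.1 rad and ((horizontal distance between full_wide_2_mid and well_wide_1 below 0.004 m and z of full_wide_2_mid in the frame of well_wide_1 between -0.002 and 0.0045 m) or (horizontal distance between full_wide_2_mid and well_wide_2 below 0.004 m and z of full_wide_2_mid in the frame of well_wide_2 between -0.002 and 0.0045 m)) and x of empty_wide_2_mid in the frame of tray_floor between -0.1 and 0.1 m and y of empty_wide_2_mid in the frame of tray_floor between -0.055 and 0.055 m and z of empty_wide_2_mid in the frame of tray_floor between 0.03 and 0.041 m and ((horizontal distance between full_narrow_1_mid and well_narrow_1 below 0.004 m and z of full_narrow_1_mid in the frame of well_narrow_1 between -0.002 and 0.0045 m) or (horizontal distance between full_narrow_1_mid and well_narrow_2 below 0.004 m and z of full_narrow_1_mid in the frame of well_narrow_2 between -0.002 and 0.0045 m)) and x of empty_narrow_1_mid in the frame of tray_floor between -0.1 and 0.1 m and y of empty_narrow_1_mid in the frame of tray_floor between -0.055 and 0.055 m and z of empty_narrow_1_mid in the frame of tray_floor between 0.03 and 0.041 m and ((horizontal distance between full_narrow_2_mid and well_narrow_1 below 0.004 m and z of full_narrow_2_mid in the frame of well_narrow_1 between -0.002 and 0.0045 m) or (horizontal distance between full_narrow_2_mid and well_narrow_2 below 0.004 m and z of full_narrow_2_mid in the frame of well_narrow_2 between -0.002 and 0.0045 m)) and x of empty_narrow_2_mid in the frame of tray_floor between -0.1 and 0.1 m and y of empty_narrow_2_mid in the frame of tray_floor between -0.055 and 0.055 m and z of empty_narrow_2_mid in the frame of tray_floor between 0.03 and 0.041 m and value of joint thermostat_pull below 0.003 m and value of joint thermostat_turn below 0.2 rad), for 0.3 s.
2. knob pulled up, still at off (value of joint thermostat_pull above 0.007 m and value of joint thermostat_turn below 0.3 rad), for 0.1 s.
3. knob turned to the two dots while out (value of joint thermostat_pull above 0.007 m and value of joint thermostat_turn between 1.096 and 1.696 rad), for 0.1 s.
At the end, for the whole second after the job is handed in: Full pots in wells of their size: axis within 4 mm, home within 3 mm, level within 0.06 rad. Empty pots upright (0.1 rad), foot on the tray floor. Knob less than 2 mm out, at the two dots (1.396 rad within 0.12). Pots at rest (((horizontal distance between full_wide_1_mid and well_wide_1 below 0.004 m and z of full_wide_1_mid in the frame of well_wide_1 between -0.002 and 0.0045 m) or (horizontal distance between full_wide_1_mid and well_wide_2 below 0.004 m and z of full_wide_1_mid in the frame of well_wide_2 between -0.002 and 0.0045 m)) and angle between each of full_wide_1_mid, full_wide_2_mid, full_narrow_1_mid, full_narrow_2_mid's own z axis and vertical below 0.06 rad and x of empty_wide_1_mid in the frame of tray_floor between -0.1 and 0.1 m and y of empty_wide_1_mid in the frame of tray_floor between -0.055 and 0.055 m and z of empty_wide_1_mid in the frame of tray_floor between 0.03 and 0.041 m and angle between each of empty_wide_1_mid, empty_wide_2_mid, empty_narrow_1_mid, empty_narrow_2_mid's own z axis and vertical below 0.1 rad and ((horizontal distance between full_wide_2_mid and well_wide_1 below 0.004 m and z of full_wide_2_mid in the frame of well_wide_1 between -0.002 and 0.0045 m) or (horizontal distance between full_wide_2_mid and well_wide_2 below 0.004 m and z of full_wide_2_mid in the frame of well_wide_2 between -0.002 and 0.0045 m)) and x of empty_wide_2_mid in the frame of tray_floor between -0.1 and 0.1 m and y of empty_wide_2_mid in the frame of tray_floor between -0.055 and 0.055 m and z of empty_wide_2_mid in the frame of tray_floor between 0.03 and 0.041 m and ((horizontal distance between full_narrow_1_mid and well_narrow_1 below 0.004 m and z of full_narrow_1_mid in the frame of well_narrow_1 between -0.002 and 0.0045 m) or (horizontal distance between full_narrow_1_mid and well_narrow_2 below 0.004 m and z of full_narrow_1_mid in the frame of well_narrow_2 between -0.002 and 0.0045 m)) and x of empty_narrow_1_mid in the frame of tray_floor between -0.1 and 0.1 m and y of empty_narrow_1_mid in the frame of tray_floor between -0.055 and 0.055 m and z of empty_narrow_1_mid in the frame of tray_floor between 0.03 and 0.041 m and ((horizontal distance between full_narrow_2_mid and well_narrow_1 below 0.004 m and z of full_narrow_2_mid in the frame of well_narrow_1 between -0.002 and 0.0045 m) or (horizontal distance between full_narrow_2_mid and well_narrow_2 below 0.004 m and z of full_narrow_2_mid in the frame of well_narrow_2 between -0.002 and 0.0045 m)) and x of empty_narrow_2_mid in the frame of tray_floor between -0.1 and 0.1 m and y of empty_narrow_2_mid in the frame of tray_floor between -0.055 and 0.055 m and z of empty_narrow_2_mid in the frame of tray_floor between 0.03 and 0.041 m and linear speed of each of full_wide_1, full_wide_2, full_narrow_1, full_narrow_2, empty_wide_1, empty_wide_2, empty_narrow_1, empty_narrow_2 below 0.03 m/s and value of joint thermostat_pull below 0.002 m and value of joint thermostat_turn between 1.276 and 1.516 rad); the robot touches nothing.
It fails at once if a pot is dropped (falls freely at over 1 m/s, some 5 cm) ((linear speed of full_wide_1 above 1 m/s and contact force between full_wide_1 and the fingers below 0.5 N) or (linear speed of full_wide_2 above 1 m/s and contact force between full_wide_2 and the fingers below 0.5 N) or (linear speed of full_narrow_1 above 1 m/s and contact force between full_narrow_1 and the fingers below 0.5 N) or (linear speed of full_narrow_2 above 1 m/s and contact force between full_narrow_2 and the fingers below 0.5 N) or (linear speed of empty_wide_1 above 1 m/s and contact force between empty_wide_1 and the fingers below 0.5 N) or (linear speed of empty_wide_2 above 1 m/s and contact force between empty_wide_2 and the fingers below 0.5 N) or (linear speed of empty_narrow_1 above 1 m/s and contact force between empty_narrow_1 and the fingers below 0.5 N) or (linear speed of empty_narrow_2 above 1 m/s and contact force between empty_narrow_2 and the fingers below 0.5 N)).
It fails at once if a bystander moved by more than 7 cm or tipped over (distance of any of wax_block_mid, mug_mid, scraper_mid, steel_brush_mid from where it was at the start of the episode above 0.07 m or angle between any of wax_block_mid, mug_mid, scraper_mid, steel_brush_mid's own z axis and vertical above 0.6 rad).
Of empty_wide_1, empty_wide_2, empty_narrow_1, empty_narrow_2 only 1 to 2 are there at a start; the rules pass over those that are not, and their reading is None.
Of full_wide_1, full_wide_2, full_narrow_1, full_narrow_2 only 3 to 4 are there at a start; the rules pass over those that are not, and their reading is None.
At some moment in a run one of full_wide_1, full_wide_2 may be knocked a few centimetres aside while the robot is not near it.
It also fails if it takes over 210 s, if anything falls off the work surface, if the arm or the gripper's body presses on something with over 40 N, if the wrist force passes 120 N, or if a joint passes its speed limit or range.

ROBOT

A 6-joint arm with a two-finger parallel gripper is mounted at the origin on the work surface. World frame = base frame: x ahead of the robot, y to its left, z up, the work surface at z = 0. Lengths are in mm, angles in rad, forces in N, time in s.
With the tool pointing down it reaches from about 300 to 775 mm from the base axis. Payload 14.6 kg.
Tool frame: the origin (TCP) lies on the centre line of the jaws, within the pads' length; the fingertips stand 19 mm ahead of it and the grasp point (between the pads) is the TCP (bot.tip_reach is the distance from the TCP to the fingertips, in mm); z points along the fingers, y is the line along which they close (so a half turn about z gives the same grasp; the last joint's range is limited). The gripper opens to 85 mm and grips with 20 to 120 N. Pads are 22 mm wide; open, the fingers measure 114 mm over their backs; the gripper's body (76 mm by 85 mm) begins 54 mm behind the grasp point. The pads swing forward as they close: fully open they stand 13 mm farther back than shut.
Start: joints at [1.11, 0.3, 1.521, -0, 1.321, -0.067], TCP at [211.032, 507.893, 223.081] pointing down, gripper open.
Joint ranges: [-3.03, 3.03], [-0.79, 2.21], [0.23, 2.52], [-1.04, 4.18], [0, 3.07], [-2.55, 2.55]. Speed limits (rad/s): [2.22, 2.22, 2.57, 3.14, 3.14, 3.14].

INTERFACE

Orientations are given as a unit quaternion [w, x, y, z].
In Python, from rig import bot gives the robot as it stands. Calls block until the motion is done:
- bot.move_to(position, orientation): joint-space move of the TCP to a pose.
- bot.servo_line(position, attitude=None, speed=150, until_force=None): straight line of the TCP; attitude=None keeps the orientation; speed is the mean speed in mm/s. With until_force (N) it stops when the force on the tool has changed by that much, and returns True; else False.
- bot.move_joints(angles): joint-space move.
- bot.move_gripper(opening, grip_force=None): finger opening in mm; grip_force is the grip in N (None keeps the last); returns when the fingers have stopped.
- bot.dwell(seconds).
- bot.ik(position, orientation): joint angles nearest the present ones, or None.
- bot.read_state(): the state.
- bot.read_camera(name): name is "scene" or "top" or "wrist"; returns a dict with "image" (384x512x3 uint8, blue, green, red), "depth" (384x512 float32, mm along the optical axis (not along the pixel's ray), 0 where there is no reading), "fovy" (degrees; the focal length in pixels is half the picture's height over the tangent of half this angle, whatever the lens; pixels are square), "cx", "cy" (the principal point, pixels), "k1" (the pictures are not rectified: a ray, as slopes to the right and down, at radius r is drawn at 1 + k1 r^2 times it, then the intrinsics apply), "eye" and "attitude" of the camera in the world; the wrist camera has in their place "mount" (4x4, takes a point from camera to tool coordinates, whose origin is the TCP and whose axes are the flange's). Camera axes: x right, y down, z forward; pixel columns grow to the right and rows downward; lengths in mm; the calibration is good to about 2 mm. A picture is of the moment at which its call begins: read the wrist's pose just before it.
A pose or a line that the arm cannot do raises bot.MotionError and nothing moves.
- bot.finish_job(): hands the job in; it is judged then, once.
The state is a dict: "clock": time; "joint_positions": joint angles; "qvel": joint speeds; "effort": joint torques, N m; "ee_pos": TCP position; "tool_rot": TCP orientation; "ft_force": force on the tool from outside, world axes, zero at the start; "moment": the same for the moment, N m; "grip_width": finger opening in mm; "grip_force": force on a finger pad.
Only numpy, scipy, OpenCV 4.12 (cv2) and the standard library are available. Lean on these libraries where they do the work, as an engineer would, in place of code of your own. Each camera call takes 0.05 s, during which the arm holds its last target. There are 200 camera calls.

## Working session

There is one attempt and no reset: what is moved stays moved. The work goes in short steps, each a Python script; the robot and the scene stay as the last script left them, time stands still between calls to the robot, and variables do not carry over. Pictures are saved under pics/ and viewed, at most 14 in all, crops included, and the job is handed in when it is done.

```bash
mkdir -p pics; ls; cat > h.py <<'E'
import numpy as np, cv2
from rig import bot
from scipy.spatial.transform import Rotation as R
def rot(q): return R.from_quat([q[1],q[2],q[3],q[0]]).as_matrix()
def cam(name):
    s=bot.read_state(); c=bot.read_camera(name)
    if 'mount' in c:
        T=np.eye(4);T[:3,:3]=rot(s['tool_rot']);T[:3,3]=s['ee_pos'];c['T']=T@np.array(c['mount'])
    else:
        T=np.eye(4);a=np.array(c['attitude']);T[:3,:3]=rot(a) if a.size==4 else a;T[:3,3]=c['eye'];c['T']=T
    h=c['image'].shape[0];c['f']=h/2/np.tan(np.radians(c['fovy'])/2)
    return c
def rays(c,uv):
    uv=np.atleast_2d(uv).astype(float);d=(uv-[c['cx'],c['cy']])/c['f'];s=d.copy()
    for _ in range(20): s=d/(1+c['k1']*(s**2).sum(1,keepdims=True))
    return np.c_[s,np.ones(len(s))]
def onplane(c,uv,z):
    r=rays(c,uv)@c['T'][:3,:3].T;e=c['T'][:3,3];return e+r*((z-e[2])/r[:,2])[:,None]
def cloud(c):
    h,w=c['depth'].shape;vv,uu=np.mgrid[:h,:w]
    p=rays(c,np.c_[uu.ravel(),vv.ravel()])*c['depth'].reshape(-1,1)
    return (p@c['T'][:3,:3].T+c['T'][:3,3]).reshape(h,w,3)
def proj(c,P):
    p=(np.atleast_2d(P)-c['T'][:3,3])@c['T'][:3,:3];s=p[:,:2]/p[:,2:]
    return s*(1+c['k1']*(s**2).sum(1,keepdims=True))*c['f']+[c['cx'],c['cy']]
def save(c,n,box=None,k=1.5):
    im=c['image']
    if box: im=im[box[1]:box[3],box[0]:box[2]]
    cv2.imwrite('pics/'+n,cv2.resize(im,None,fx=k,fy=k,interpolation=cv2.INTER_CUBIC))
E
python3 - <<'E'
from h import *
import pickle
for n in ('top','scene'):
    c=cam(n);save(c,n+'0.png');print(n,c['T'].round(3).tolist(),c['f'],c['k1'],c['cx'],c['cy']);pickle.dump(c,open(n+'0.pkl','wb'))
print(bot.read_state())
E
```

```text
pics
top [[-0.025, -0.99, 0.136, 342.547], [-0.999, 0.028, 0.022, 12.5], [-0.026, -0.136, -0.99, 1287.568], [0.0, 0.0, 0.0, 1.0]] 434.60725388810636 -0.015648966630553915 256.8941202642976 186.0904822385431
scene [[-0.555, 0.547, -0.626, 1157.894], [0.831, 0.347, -0.434, 458.126], [-0.02, -0.762, -0.648, 762.624], [0.0, 0.0, 0.0, 1.0]] 397.64975555669935 -0.005838301499481937 255.2158468687925 192.18759453835685
{'clock': 0.1, 'joint_positions': array([ 1.11040253e+00,  3.00379953e-01,  1.52153112e+00, -1.62428583e-06,
        1.32069663e+00, -6.65978735e-02]), 'qvel': array([-4.51454829e-04, -1.49606547e-04, -1.33478708e-03, -3.35719938e-05,
        5.44513622e-04, -1.62046251e-03]), 'effort': array([ 2.24667638e-03, -5.44379497e+01, -3.62363720e+01, -6.26017663e-05,
        3.15586905e-03, -1.40526149e-05]), 'ee_pos': array([210.93627658, 507.70247779, 222.59245231]), 'tool_rot': array([-1.31428846e-04,  1.95627955e-01,  9.80678054e-01, -4.90212377e-04]), 'ft_force': array([0.55714571, 0.5962651 , 0.15189126]), 'moment': array([-0.00644472,  0.03122939, -0.02189097]), 'grip_force': 0.0, 'grip_width': 85.06815145971838}
```

View pics/top0.png

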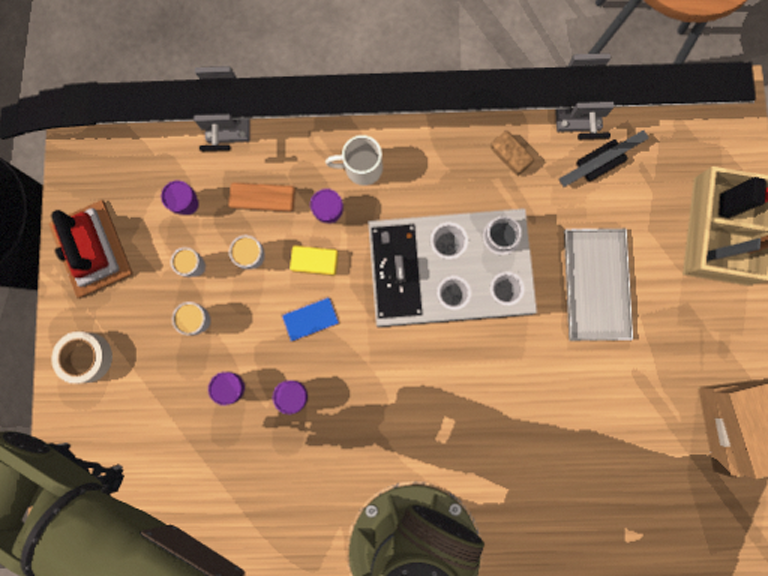

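View pics/scene0.png

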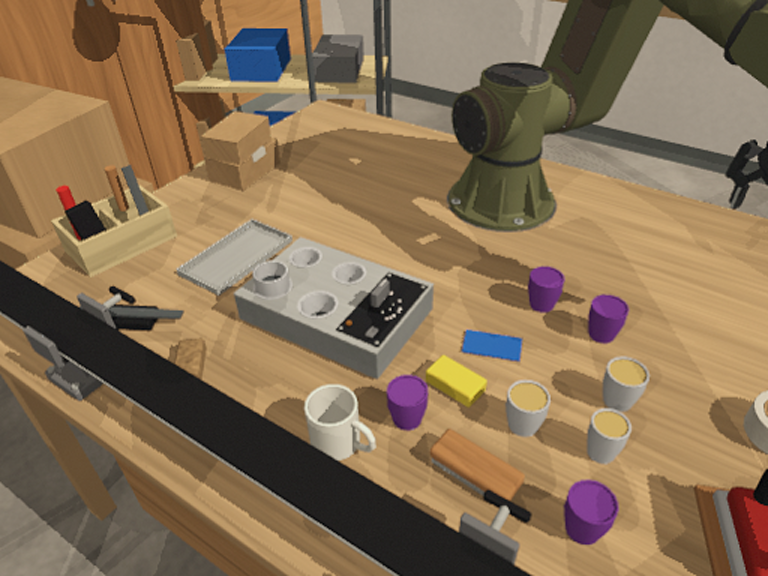

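The top view (scaled 1.5×) shows three full tan pots at about (246,251), (186,262) and (190,318). One empty pot is in wide well 1 at (503,233), and the other three wells look open. The tray is at (600,285) and the knob at (400,268). The purple pots are decoys, and the scene view agrees with all of this.

```bash
cat >> h.py <<'E'
def circ(P):
    from scipy.optimize import least_squares
    P=np.asarray(P)[:,:2];r=least_squares(lambda x:np.hypot(*(P-x[:2]).T)-x[2],[*P.mean(0),30],loss='soft_l1',f_scale=1.)
    return r.x
def tan(c):
    hsv=cv2.cvtColor(c['image'],cv2.COLOR_BGR2HSV);return hsv
E
python3 - <<'E'
from h import *
import pickle
c=pickle.load(open('top0.pkl','rb'));P=cloud(c)
for n,u,v in [('A',246,251),('B',186,262),('C',190,318),('E',503,233),('w2',449,241),('n2',453,293),('n1',507,288)]:
    u,v=u/1.5,v/1.5;p=onplane(c,[u,v],70)[0]
    m=np.hypot(P[...,0]-p[0],P[...,1]-p[1])<50
    Q=P[m]; lo,hi=(62,80) if n in'ABC' else (100,115)
    q=Q[(Q[:,2]>lo)&(Q[:,2]<hi)]
    print(n,p.round(),'zrange',np.percentile(Q[:,2],[1,50,99]).round(1),len(q), q.mean(0).round(1) if len(q) else '', (np.sqrt(len(q))) , (np.ptp(q,axis=0).round(1)) if len(q) else '')
# warmer deck
r=P[(abs(P[...,2]-70)<6)&(P[...,0]>250)&(P[...,0]<650)&(P[...,1]<100)&(P[...,1]>-260)]
print('deck',cv2.minAreaRect(r[:,:2].astype(np.float32)),np.median(r[:,2]))
t=onplane(c,np.array([[567,229],[629,229],[634,339],[570,339]])/1.5,16);print('tray',t.round(),t.mean(0))
k=onplane(c,np.array([[400,268]])/1.5,115);print('knob',k)
print('decoys',onplane(c,np.array([[179,197],[326,205],[226,388],[290,397],[361,160],[314,260],[311,319]])/1.5,60).round())
g=bot.ik([560,150,300],[0,0,1,0]);print(g)
E
```

```text
A [572. 304.  70.] zrange [-7.9  2.1 70.9] 333 [571.4 309.   65.9] 18.24828759089466 [61.6 61.5 11.3]
B [554. 420.  70.] zrange [-7.8  0.5 69.7] 255 [555.6 423.5  65.8] 15.968719422671311 [52.8 55.   9.7]
C [446. 410.  70.] zrange [-8.2  2.8 70.1] 344 [445.8 413.8  65.9] 18.547236990991408 [60.2 63.4 10. ]
E [ 592. -185.   70.] zrange [ 62.4  71.  107.5] 85 [ 585.2 -180.7  104.2] 9.219544457292887 [61.8 58.7  9.9]
w2 [579. -83.  70.] zrange [24.1 66.5 73.5] 0  0.0 
n2 [480. -86.  70.] zrange [24.8 67.  73. ] 0  0.0 
n1 [ 487. -188.   70.] zrange [24.6 66.9 73.6] 0  0.0 
deck ((530.9725952148438, -83.51382446289062), (200.7923126220703, 300.3090515136719), 3.0656216144561768) 68.6236865222669
tray [[ 607. -321.   16.]
 [ 604. -443.   16.]
 [ 387. -436.   16.]
 [ 390. -313.   16.]] [ 497.01790545 -378.19580231   16.        ]
knob [[523.40514716  11.61825291 115.        ]]
decoys [[685. 439.  60.]
 [659. 151.  60.]
 [314. 344.  60.]
 [295. 223.  60.]
 [747.  82.  60.]
 [552. 176.  60.]
 [439. 183.  60.]]
[ 1.98539886e-01  3.23311886e-01  1.31370301e+00 -4.44089210e-16
  1.50457775e+00 -1.37225644e+00]
```

```bash
cat >> h.py <<'E'
def down(a):
    m=np.array([[-np.sin(a),np.cos(a),0],[np.cos(a),np.sin(a),0],[0,0,-1]]);q=R.from_matrix(m).as_quat();return [q[3],q[0],q[1],q[2]]
E
python3 - <<'E'
from h import *
import pickle
for n,p,a in [('wB',[540,380,300],2.2),('wW',[520,-100,330],1.5)]:
    for aa in (a,a-np.pi):
        j=bot.ik(p,down(aa))
        print(n,aa,None if j is None else np.round(j,2))
    j=[bot.ik(p,down(x)) for x in (a,a-np.pi)]
    j=[x for x in j if x is not None]; j=min(j,key=lambda x:abs(x[5]))
    bot.move_joints(j); bot.dwell(.3)
    c=cam(n and 'wrist');save(c,n+'.png');pickle.dump(c,open(n+'.pkl','wb'))
    print(np.array(c['mount']).round(3).tolist(),c['f'],bot.read_state()['clock'])
E
```

```text
wB 2.2 [ 0.56  0.52  1.04 -0.    1.58 -1.64]
wB -0.9415926535897929 [ 0.56  0.52  1.04 -0.    1.58  1.5 ]
[[-0.0, -0.962, -0.273, 68.246], [1.0, -0.0, 0.0, 0.877], [-0.0, -0.273, 0.962, -150.401], [0.0, 0.0, 0.0, 1.0]] 341.39339267228553 1.85
wW 1.5 [-0.26  0.2   1.41 -0.    1.54 -1.76]
wW -1.6415926535897931 [-0.26  0.2   1.41 -0.    1.54  1.38]
[[-0.0, -0.962, -0.273, 69.069], [1.0, -0.0, 0.0, 1.377], [-0.0, -0.273, 0.962, -150.401], [0.0, 0.0, 0.0, 1.0]] 341.39339267228553 3.9583
```

View pics/wB.png

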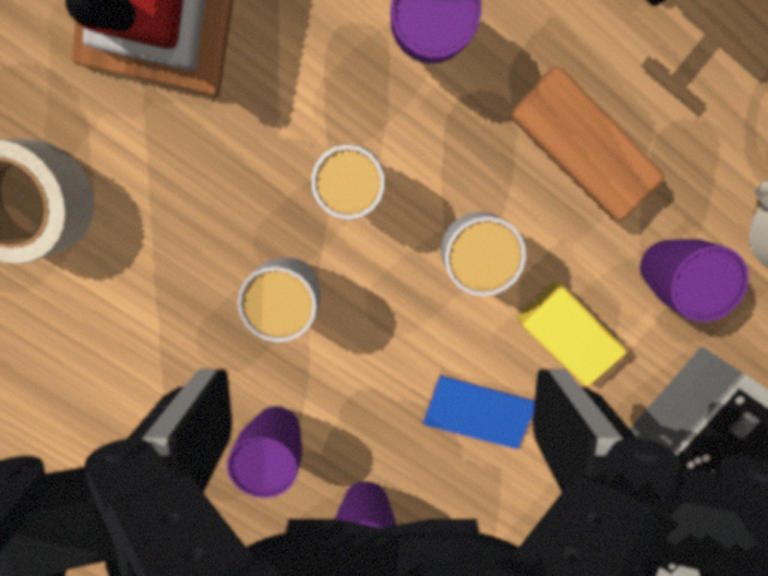

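View pics/wW.png

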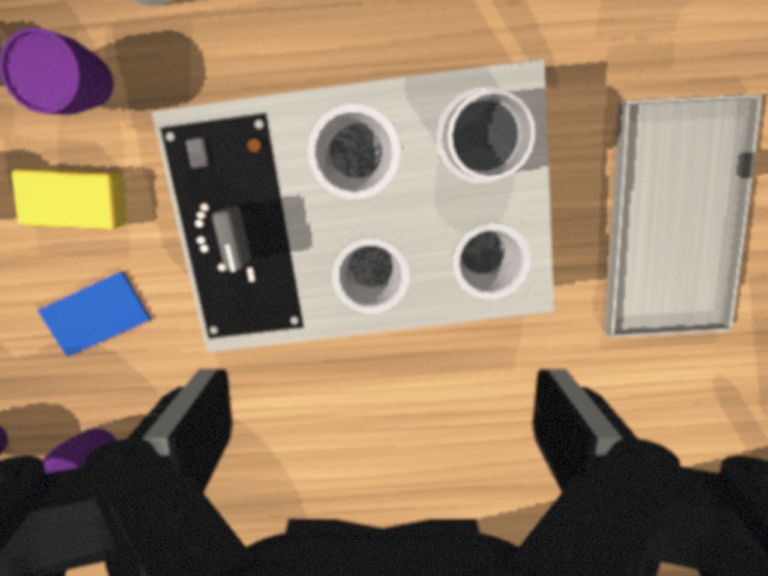

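The first wrist picture shows the full pots' rims centred at (348,182) for B, (484,255) for A and (278,303) for C. The second shows the open wells at (354,151), (370,275) and (491,261), the empty pot at (490,133), the pointer line from (225,244) to (236,270), and the tray's outer corners.

```bash
python3 - <<'E'
from h import *
import pickle
c=pickle.load(open('wB.pkl','rb'))
f=lambda c,u,z:onplane(c,np.array(u)/1.5-0.17,z)
print('BAC',f(c,[[348,182.5],[484.5,255.5],[278,303]],70).round(1).tolist())
print('diam',[np.linalg.norm(np.diff(f(c,u,70),axis=0)).round(1) for u in ([[311,182],[385,182]],[[443,255],[526,255]],[[238,303],[318,303]])])
c=pickle.load(open('wW.pkl','rb'))
w=f(c,[[354,151],[370.5,275.5],[491,261]],70);print('w2 n2 n1',w.round(1).tolist(),np.linalg.norm(w[0]-w[1]),np.linalg.norm(w[1]-w[2]))
u=w[1]-w[2];u/=np.linalg.norm(u);v=np.array([-u[1],u[0],0])  # u=+y dir of warmer, v=-x dir
print('angle',np.arctan2(*u[:2]),'vs',np.arctan2(*(w[0]-w[1])[[1,0]]))
w1=w[0]+w[2]-w[1];print('w1',w1,'E proj',proj(c,w1+[0,0,36.5])*1.5,'ring',proj(c,w1)*1.5)
d=(w[0]+w[1])/2+98*u;print('dial',d,'top proj',proj(c,d+[0,0,45])*1.5,f(c,[[224,243],[236,270]],115),f(c,[[251,275],[222,267]],70))
t=f(c,[[622,101],[762,96],[735,327],[609,334]],16);print('tray',t.round(1).tolist(),t.mean(0))
p=f(c,[[164,110],[545,61],[553,310],[208,350]],70);print('deckcorners',p.round(1).tolist(),p.mean(0))
E
```

```text
BAC [[557.5, 422.9, 70.0], [574.0, 307.7, 70.0], [449.7, 414.0, 70.0]]
diam [np.float64(54.1), np.float64(63.3), np.float64(62.6)]
w2 n2 n1 [[583.7, -83.8, 70.0], [483.2, -89.0, 70.0], [488.6, -188.8, 70.0]] 100.5918812734262 99.9221518685591
angle -0.05333062740699651 vs 0.05138904318022199
w1 [ 589.0113806  -183.62488183   70.        ] E proj [[491.98927233 133.75188792]] ring [[482.16374263 134.43980653]]
dial [528.2315272   11.43235321  70.        ] top proj [[226.11785023 240.39925022]] [[526.64348001  13.42307753 115.        ]
 [505.98566343   7.65465524 115.        ]] [[490.64494077   9.80891275  70.        ]
 [499.12608164  32.87048594  70.        ]]
tray [[609.4, -315.2, 16.0], [606.6, -438.9, 16.0], [392.4, -439.0, 16.0], [394.3, -314.1, 16.0]] [ 500.66107004 -376.8113013    16.        ]
deckcorners [[624.9, 58.7, 70.0], [639.1, -231.5, 70.0], [442.3, -240.9, 70.0], [426.7, 56.6, 70.0]] [533.23962516 -89.26444116  70.        ]
```

```bash
cat >> h.py <<'E'
def blobs(c,z,near=None,rad=80):
    """round tops at height z: list of (xy, diameter, hue/sat)"""
    P=cloud(c);m=((P[...,2]>z-6)&(P[...,2]<z+8)&(c['depth']>0)).astype(np.uint8);out=[]
    hsv=cv2.cvtColor(c['image'],cv2.COLOR_BGR2HSV)
    for k in cv2.findContours(m,cv2.RETR_EXTERNAL,cv2.CHAIN_APPROX_NONE)[0]:
        if len(k)<40: continue
        k=cv2.convexHull(k);Q=onplane(c,k[:,0],z);x=circ(Q)
        mm=np.zeros_like(m);cv2.drawContours(mm,[k],-1,1,-1)
        res=np.abs(np.hypot(*(Q[:,:2]-x[:2]).T)-x[2]).mean()
        if not 20<x[2]<40 or (near is not None and np.hypot(*(x[:2]-near))>rad): continue
        out.append((x[:2].round(1),(2*x[2]).round(1),np.median(hsv[mm>0],axis=0),res.round(1)))
    return out
def go(p,a,line=False,speed=150):
    qs=[down(a),down(a+np.pi)];js=[bot.ik(p,q) for q in qs]
    i=min([i for i in (0,1) if js[i] is not None],key=lambda i:abs(js[i][5]-bot.read_state()['joint_positions'][5]))
    if line: return bot.servo_line(p,qs[i],speed=speed)
    bot.move_to(p,qs[i])
def st(*extra):
    s=bot.read_state();print(*extra,'t',round(s['clock'],2),'p',s['ee_pos'].round(1),'F',s['ft_force'].round(1),'w',round(s['grip_width'],1),'g',round(s['grip_force'],1))
E
python3 - <<'E'
from h import *
import pickle
for b in blobs(pickle.load(open('wB.pkl','rb')),70): print(b)
for b in blobs(pickle.load(open('wW.pkl','rb')),106.5): print(b)
E
```

```text
(array([307.2, 229.1]), np.float64(46.1), array([143., 148.,  86.]), np.float64(1.7))
(array([317. , 344.7]), np.float64(63.6), array([142., 152., 130.]), np.float64(0.8))
(array([448.3, 414.1]), np.float64(62.2), array([ 19., 135., 220.]), np.float64(0.2))
(array([660.4, 152.3]), np.float64(63.2), array([143., 153., 138.]), np.float64(0.5))
(array([573.4, 306.9]), np.float64(62.0), array([ 19., 134., 224.]), np.float64(0.2))
(array([557.3, 423.1]), np.float64(53.4), array([ 19., 133., 225.]), np.float64(0.1))
(array([686.1, 441.3]), np.float64(60.9), array([142., 147., 145.]), np.float64(0.1))
(array([527. ,  13.4]), np.float64(43.5), array([ 13.,  17., 119.]), np.float64(2.7))
(array([ 588. , -182.6]), np.float64(61.2), array([20.5, 11. , 85. ]), np.float64(0.2))
```

```bash
cat >> h.py <<'E'
G=57
def pick(x,y,foot,a,F=70):
    bot.move_gripper(85); go([x,y,240],a); go([x,y,foot+G+25],a,True,200); go([x,y,foot+G],a,True,60); st('at')
    bot.move_gripper(40,F); st('gripped'); go([x,y,foot+G+12],a,True,50); st('lift'); go([x,y,245],a,True,200); st('up')
def place(x,y,foot,a,thr=6):
    go([x,y,245],a); go([x,y,foot+G+20],a,True,150); 
    q=bot.read_state()['tool_rot'];hit=bot.servo_line([x,y,foot+G-3],None,speed=25,until_force=thr); st('hit',hit)
    w=bot.read_state()['grip_width'];bot.move_gripper(w+4); bot.dwell(.3); bot.move_gripper(83); st('released')
    p=bot.read_state()['ee_pos'];go([x,y,p[2]+35],a,True,80); go([x,y,245],a,True,250)
E
python3 - <<'E'
from h import *
pick(588.3,-183,36.5,0.05)
place(500.5,-377,3,0.)
c=cam('top');save(c,'t1.png',(180,90,512,260),2.2)
print(blobs(c,73,[500,-377])); print([b for b in blobs(c,70) if b[2][0]<40])
E
```

```text
at t 7.08 p [ 588.3 -183.    93.4] F [ 0.1  0.1 -1.1] w 84.8 g 0.0
gripped t 7.58 p [ 588.8 -183.2   94.2] F [ 1.4 -0.   2.8] w 40.0 g 1.3
lift t 7.97 p [ 588.3 -183.   105.8] F [-0.   0.4 -0.4] w 40.1 g 0.0
up t 8.82 p [ 587.9 -182.9  243.5] F [-0.2 -0.3 -0.6] w 40.0 g 0.0
hit False t 12.0 p [ 500.6 -377.1   57.2] F [ 0.3  0.1 -0.1] w 40.2 g 0.0
released t 12.99 p [ 500.5 -377.    57. ] F [-0.4  0.1  0.2] w 83.2 g 0.0
[]
[(array([426.5, 444.7]), np.float64(61.1), array([ 20., 132., 243.]), np.float64(0.5)), (array([555.1, 422.4]), np.float64(53.3), array([ 19., 133., 230.]), np.float64(0.4)), (array([570.9, 308.3]), np.float64(60.9), array([ 19., 138., 229.]), np.float64(0.4)), (array([755. ,  81.8]), np.float64(66.9), array([ 15. ,  39. , 131.5]), np.float64(0.3))]
```

View pics/t1.png

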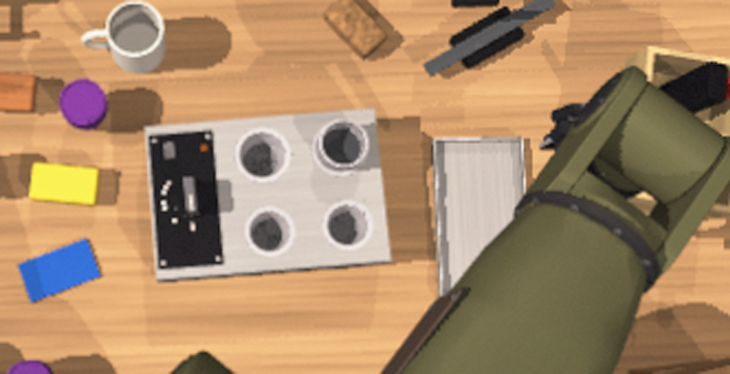

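The empty pot is still in wide well 1: the jaws closed to 40 mm without catching it. Pot C was also knocked to about (427,445), which the task said could happen. Next I'll check where the fingertips really are relative to the TCP.

```bash
python3 - <<'E'
from h import *
import pickle
print('tip_reach',bot.tip_reach)
def tips(c):
    r=np.c_[cloud(c).reshape(-1,3),np.ones(c['depth'].size)]@np.linalg.inv(c['T']).T@np.array(c['mount']).T
    p=r[(c['depth'].ravel()>20)&(r[:,2]<60)&(abs(r[:,0])<30)][:,:3]
    for s in (-1,1):
        q=p[p[:,1]*s>0]; q=q[q[:,2]>-80]; print(len(q),np.percentile(q[:,2],[50,95,99,100]).round(1),q[q[:,2]>np.percentile(q[:,2],95)].mean(0).round(1))
tips(pickle.load(open('wW.pkl','rb')))
bot.move_gripper(62);c=cam('wrist');tips(c)
bot.move_gripper(30);c=cam('wrist');tips(c);save(c,'g30.png')
bot.move_gripper(85)
E
```

```text
tip_reach 19.0
9802 [-71.  -30.7 -23.8 -20.4] [  2.8 -42.5 -26.5]
9867 [-71.1 -30.9 -24.  -20.2] [  2.8  45.4 -26.6]
10863 [-66.8 -26.7 -17.9 -12.8] [  2.4 -33.6 -21.3]
10859 [-66.9 -26.8 -18.  -12.4] [  2.4  33.  -21.3]
11046 [-64.2 -26.  -15.4  -8.5] [  4.7 -19.4 -19.4]
11037 [-64.3 -26.  -15.2  -8.6] [  4.7  18.7 -19.3]
```

View pics/g30.png

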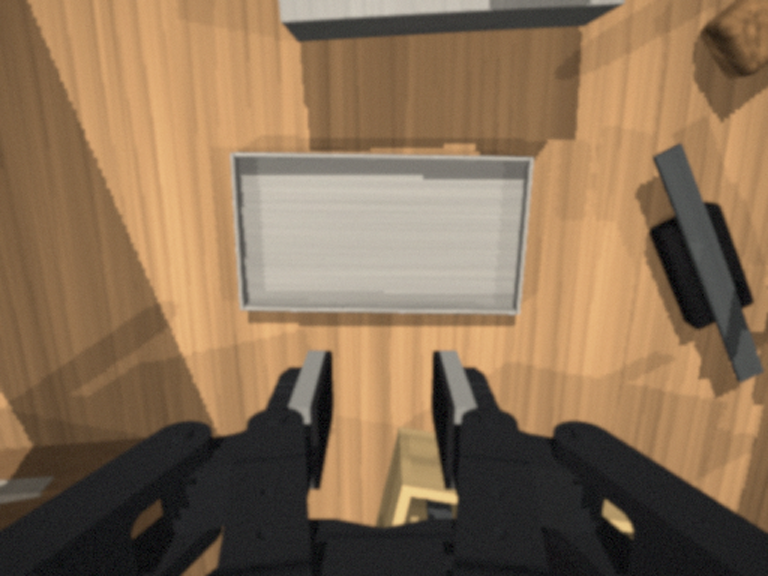

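The wrist depth image settles it. The real fingertips sit at z ≈ −20 mm from the TCP when open and −13 mm at 62 mm opening, instead of ahead of it. So I have to go about 31 mm lower.

```bash
cat >> h.py <<'E'
G=26
def pick(x,y,foot,a,F=70):
    bot.move_gripper(85); go([x,y,240],a); go([x,y,foot+G+40],a,True,200)
    hit=bot.servo_line([x,y,foot+G],None,speed=60,until_force=12); st('at',hit)
    if hit: raise SystemExit('blocked')
    bot.move_gripper(40,F); st('gripped')
    if bot.read_state()['grip_width']<48: raise SystemExit('missed')
    go([x,y,foot+G+12],a,True,50); st('lift'); go([x,y,245],a,True,200); st('up')
E
python3 - <<'E'
from h import *
pick(588.3,-183,36.5,0.05)
place(500.5,-377,3,0.)
go([490,-310,300],-1.6);c=cam('wrist');print(blobs(c,73)); save(c,'t2.png')
st()
E
```

```text
at False t 18.54 p [ 588.5 -183.1   62.7] F [0.5 0.6 1.1] w 85.4 g 0.0
gripped t 18.89 p [ 588.6 -183.1   63.3] F [-1.7  1.3  5. ] w 60.3 g 75.2
lift t 19.28 p [ 588.2 -183.    74.6] F [ 0.  -0.7 -4.9] w 60.4 g 80.7
up t 20.28 p [ 587.9 -182.8  243.5] F [-0.7 -0.4 -4.1] w 60.6 g 80.7
hit True t 23.3 p [ 500.4 -376.9   30.8] F [-2.9  1.1  6.2] w 60.3 g 81.6
released t 24.15 p [ 499.9 -376.4   29.8] F [-1.  -0.2 -0.1] w 83.2 g 0.0
[(array([ 642.5, -632.4]), np.float64(43.8), array([120.,  41.,  21.]), np.float64(2.5)), (array([ 499.8, -376.5]), np.float64(61.9), array([17., 14., 85.]), np.float64(0.2))]
t 26.98 p [ 489.9 -310.1  299.4] F [-0.7  0.3  0.1] w 83.3 g 0.0
```

View pics/t2.png

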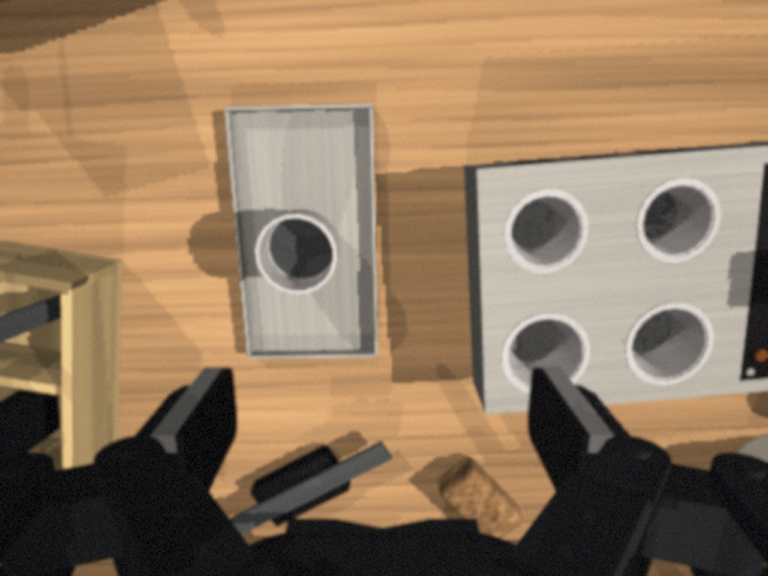

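The empty pot stands upright in the tray at pixel (297,253), and all four wells are clear. Next is pot A into wide well 1.

```bash
cat > full.py <<'E'
from h import *
import sys
d,gx,gy,wx,wy=map(float,sys.argv[1:])
go([540,380,300],2.2);bot.dwell(.2);bl=[b for b in blobs(cam('wrist'),70) if b[2][0]<40];print(bl)
b=min([b for b in bl if abs(b[1]-d)<4],key=lambda b:np.hypot(*(b[0]-[gx,gy])))
a=float(np.arctan2(b[0][1],b[0][0]));pick(*b[0],0,0.3,F=80)
place(wx,wy,36.5,0.05)
go([520,-100,330],1.5);bot.dwell(.2);print(blobs(cam('wrist'),106.5));st()
E
python3 full.py 62 574 307 588.7 -183.3
```

```text
[(array([557.2, 422.9]), np.float64(53.8), array([ 20., 131., 233.]), np.float64(0.2)), (array([573.3, 306.7]), np.float64(61.8), array([ 20. , 130. , 233.5]), np.float64(0.1)), (array([428.7, 444.9]), np.float64(61.8), array([ 19., 134., 218.]), np.float64(0.2))]
at False t 33.3 p [573.5 306.8  26.3] F [ 0.1  0.2 -0.5] w 85.0 g 0.0
gripped t 33.65 p [573.7 306.9  27. ] F [ 0.4 -0.   5.5] w 60.2 g 86.7
lift t 34.04 p [573.3 306.7  38.1] F [-0.7 -0.1 -4.8] w 60.5 g 87.4
up t 35.23 p [572.9 306.5 243.6] F [ 0.1 -0.2 -5.7] w 60.4 g 87.4
hit True t 38.95 p [ 588.3 -182.8   63.1] F [ 2.9  0.5 -1.8] w 60.4 g 88.0
released t 39.8 p [ 587.8 -182.8   62.7] F [-0.1  0.3 -0. ] w 82.9 g 0.0
[(array([843.8, 140.6]), np.float64(40.8), array([105.,  23.,  30.]), np.float64(1.5)), (array([ 587.6, -182.7]), np.float64(62.2), array([ 21., 126., 242.]), np.float64(0.3)), (array([527.5,  11.7]), np.float64(43.0), array([ 13.,  18., 124.]), np.float64(3.7))]
t 42.61 p [ 520.1 -100.1  329.7] F [-0.4 -0.1  0.5] w 83.1 g 0.0
```

```bash
python3 full.py 62 428 445 583.4 -83.6 && python3 full.py 54 557 423 483 -89 && python3 - <<'E'
from h import *
c=cam('wrist');save(c,'w3.png');P=cloud(c)
for w,r in [((587.8,-182.8),31),((583.4,-83.6),31),((483,-89),27)]:
    q=P[(np.hypot(P[...,0]-w[0],P[...,1]-w[1])<r-6)&(c['depth']>0)];A=np.c_[q[:,:2]-w,np.ones(len(q))];s=np.linalg.lstsq(A,q[:,2],rcond=None)[0];print(w,s.round(3))
E
```

```text
[(array([557. , 422.8]), np.float64(53.8), array([ 20., 131., 231.]), np.float64(0.2)), (array([428.8, 444.9]), np.float64(61.8), array([ 18., 135., 215.]), np.float64(0.1))]
at False t 48.48 p [428.9 445.   26.2] F [ 1.1  0.3 -0.7] w 84.9 g 0.0
gripped t 48.83 p [429.1 445.2  26.9] F [-0.4 -1.6  6.2] w 59.6 g 86.3
lift t 49.22 p [428.8 444.9  38.1] F [-0.2  0.1 -5.1] w 60.3 g 87.3
up t 50.4 p [428.5 444.6 243.6] F [ 0.5  0.3 -4.7] w 60.2 g 87.4
hit True t 54.33 p [583.  -83.9  63. ] F [ 3.  -2.6  0.2] w 60.4 g 88.1
released t 55.17 p [582.3 -83.6  62.5] F [ 0.1 -0.2  0.3] w 82.7 g 0.0
[(array([844., 141.]), np.float64(40.8), array([50., 26., 29.]), np.float64(1.6)), (array([ 587.5, -182.8]), np.float64(62.2), array([ 21., 126., 242.]), np.float64(0.3)), (array([582.2, -83.6]), np.float64(61.8), array([ 21., 126., 242.]), np.float64(0.2)), (array([526.9,  13. ]), np.float64(41.9), array([ 12. ,  17. , 124.5]), np.float64(3.0))]
t 58.11 p [ 520.  -100.   329.8] F [-0.1  0.3  0.6] w 82.9 g 0.0
[(array([557.1, 422.8]), np.float64(53.8), array([ 19., 132., 229.]), np.float64(0.2))]
at Fa
[... 354 characters left out ...]
59 p [482.3 -88.8  62.1] F [-0.4 -0.1  0.5] w 82.9 g 0.0
[(array([844.1, 141. ]), np.float64(40.8), array([90., 24., 29.]), np.float64(1.6)), (array([ 587.5, -182.7]), np.float64(62.4), array([ 21., 126., 241.]), np.float64(0.3)), (array([582.2, -83.6]), np.float64(61.7), array([ 21., 126., 242.]), np.float64(0.2)), (array([528.3,  15.8]), np.float64(43.7), array([ 12.,  17., 122.]), np.float64(3.4)), (array([482.6, -88.8]), np.float64(53.3), array([ 22., 123., 243.]), np.float64(0.1))]
t 73.48 p [ 519.9 -100.   329.8] F [-0.2  0.4  0.3] w 83.4 g 0.0
(587.8, -182.8) [5.00000e-03 2.00000e-03 1.03188e+02]
(583.4, -83.6) [4.00000e-03 7.00000e-03 1.03116e+02]
(483, -89) [  5.928   1.229 139.524]
```

View pics/w3.png

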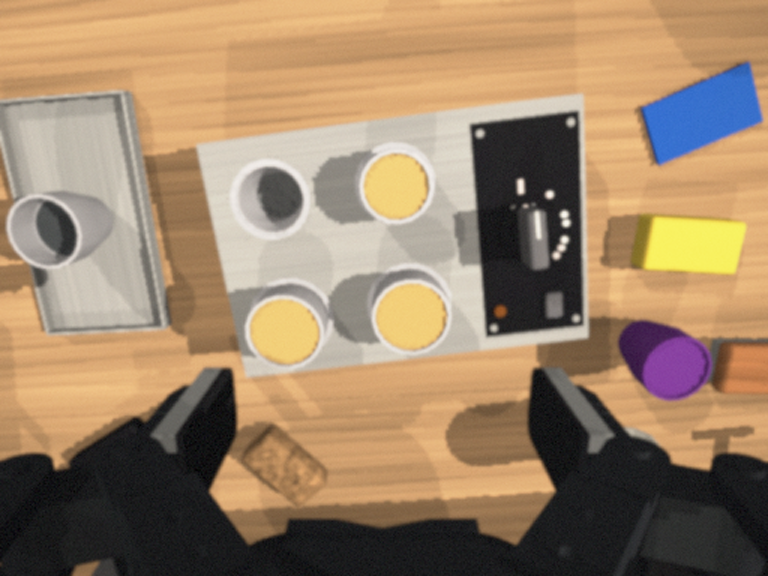

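All three full pots are seated level, with rims at (285,332), (410,313) and (396,186). The empty pot is on the tray, and the knob is at (535,238), still at off. Next is the knob: grip, pull, turn and push.

```bash
python3 - <<'E'
from h import *
x,y,a=527.2,11.7,np.pi/2+0.052
bot.move_gripper(50)
bot.move_to([x,y,230],down(a)); print(bot.read_state()['joint_positions'].round(2))
bot.servo_line([x,y,115],down(a),speed=120)
h=bot.servo_line([x,y,84],None,speed=40,until_force=10);st('down',h)
if h: raise SystemExit
bot.move_gripper(5,60);st('grip')
bot.servo_line([x,y,95],None,speed=15);bot.dwell(.3);st('pulled')
for k in range(1,8):
    bot.move_to([x,y,95],down(a-1.396*k/7))
bot.dwell(.3);st('turned')
print('push',bot.servo_line([x,y,81.5],None,speed=12,until_force=14));bot.dwell(.2);st()
bot.move_gripper(45);st('rel')
p=bot.read_state()['ee_pos'];bot.servo_line([x,y,240],None,speed=120)
go([520,-100,330],1.5);bot.dwell(.2);c=cam('wrist');save(c,'k1.png',(0,40,512,300));st()
P=cloud(c);q=P[(np.hypot(P[...,0]-527,P[...,1]-12)<25)];q=q[(q[:,2]>108)&(q[:,2]<135)];print(np.median(q[:,2]),cv2.minAreaRect(q[:,:2].astype(np.float32)))
E
```

```text
[-0.05  0.24  1.57 -0.    1.32 -1.67]
down False t 76.64 p [527.3  11.7  84.2] F [ 0.7 -0.5  0.4] w 50.0 g 0.0
grip t 77.06 p [527.4  12.7  84.5] F [-0.7  9.4  4. ] w 13.0 g 60.4
pulled t 78.24 p [527.3  12.7  95. ] F [ 1.9  8.6 -1.3] w 12.6 g 59.6
turned t 80.7 p [527.3  13.2  95. ] F [ 2.  12.7 -1.8] w 12.9 g 59.7
push True
t 81.78 p [527.4  13.6  84.5] F [-0.9  2.6  7.3] w 12.8 g 60.8
rel t 82.19 p [527.1  13.2  83.6] F [-0.5  1.2 -0.3] w 44.8 g 0.0
t 85.22 p [520.  -99.8 329.9] F [0.1 0.7 0.1] w 44.8 g 0.0
114.25927690070708 ((527.7677001953125, 11.560726165771484), (14.396556854248047, 43.76203536987305), 13.55705738067627)
```

View pics/k1.png

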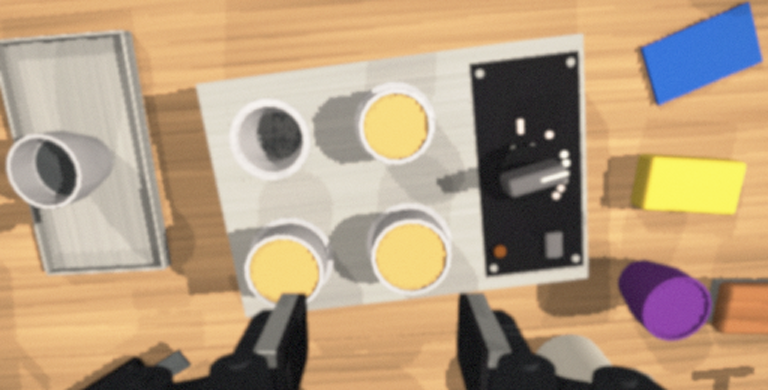

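The pointer faces the two dots at (563,178), and the bar angle reads 13.6° against 13° expected. I'll compare the bar's height with the first picture to confirm the knob is fully in.

```bash
python3 - <<'E'
from h import *
import pickle
for c in (pickle.load(open('wW.pkl','rb')),cam('wrist')):
    P=cloud(c);d=np.hypot(P[...,0]-527,P[...,1]-12);q=P[(d<25)&(P[...,2]>110)&(P[...,2]<135)];dk=P[(abs(P[...,0]-535)<8)&(abs(P[...,1]+35)<5)]
    print(np.median(q[:,2]),np.median(dk[:,2]))
E
```

```text
114.2305313855446 402.52517850717015
114.33275482629779 69.67484422375381
```

The height matches to 0.1 mm, so the knob is fully in.

```bash
python3 -c "
from h import *
print(bot.finish_job())"
```

```text
the job is handed in; nothing more can be done
None
```

The job is handed in, with no verdict returned: my last camera checks showed the empty pot upright on the tray, the three full pots seated level in wells of their size, and the knob pushed in at two dots.

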